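# Hang the tool caddy on the rail inside the tool chest

## Task

Put the plywood caddy away in the grey tool chest: raise the chest's lid past the balance point, until its gas struts take it up and hold it fully open on their own. Then pick the caddy up, lift its hook over the lip of the rail along the inside of the chest's front wall, beside the chisel rack already hanging there, and lower it gently until the hook is fully seated behind the lip and the caddy hangs straight. Leave the chisel rack hanging where it is, do not disturb the plane, the sander or the glue bottle, and let go.

Things in the scene. Friction and masses are not known exactly. Their poses are not given: they have to be found in the camera images.
- chest: Grey steel tool chest, fixed, 260 deep (its x) x 420 wide (its y) x 205 high, lid shut. Origin: centre of the underside. Front looks along its -x, hinge at the back (+x). Lower box 150 high, walls 5, inner floor 5 up; the lid is the upper 55. A gas strut lies inside each end wall (y +-192).
- lid (a joint): Lid angle in rad: 0 shut, 1.7 fully open (its stop, leaning a little back). The lid weighs about 1.2 kg. Gas struts: below the balance point (about 0.45) it falls shut, above about 0.6 the struts take it up to the stop by themselves in about 2 s.
- lid_hinge (a point): Point on the lid's hinge axis, middle of its length: chest frame x +130, y 0, z 150. The axis runs along the chest's y; the lid turns about it so that its front rises. Axes as the chest's.
- lid_handle (a point): Middle of the lid's bow handle: round steel bar 12 thick, 160 long, parallel to the chest's y, centre line 38 in front of the lid's front face. Lid shut: 298 in front of the hinge axis, 20 above it (170 above the bench); the lid's top is 35 higher. It can be lifted from underneath or pinched. Turns with the lid.
- rail (a point): Middle of the trough's floor of the rail on the inside of the chest's front wall (chest x -114, y 0, z 112), axes as the chest's. 340 long along y. Trough 22 wide, from the wall (x -11 from here) to the anti-jump lip (x +11 to +15), which is 18 high. The lip's inner face (x +15) runs on down 50 below the floor as the rail's face; a hung carrier's back rests on it. The chest's rim is 38 above here.
- caddy_center (a point): Centre of the plywood caddy, 61 above its underside. Box 60 (x) x 100 (y) x 70 high; two end boards rise to 122 and hold a flat wooden handle 16 (x) x 80 (y, free length) x 22 high, its centre 47 above this point. About 0.45 kg. Back face at x -30, the hook behind it (-x side). Hung, its axes are parallel to the chest's.
- caddy_hook (a point): Middle of the foot (lower edge) of the caddy's hook, a steel strip 70 wide (y), 5 thick: x -45.5 and 19 below caddy_center. Throat between strip and box back: 13 wide at the foot, narrowing to 8 at the crown, 22 higher. Fully seated the foot stands on the trough's floor, near its middle line (within about 4). Axes as the caddy's.
- caddy: The same caddy; origin at the centre of its underside.
- rack_hook (a point): Middle of the foot of the chisel rack's hook: wooden block 36 x 80 (along the rail) x 54 with three chisels, handles up to 40 above the block, hanging on the rail with the foot on the floor of the trough, anywhere along it within 90 mm of its middle. Axes about as the chest's.
- rack: The same chisel rack; origin at the centre of the block's underside.
- plane: Bench plane, 245 x 62 x 110 high; origin at the centre of its sole.
- sander: Orbital sander standing on its pad, 125 across, 150 high; origin at the centre of its underside.
- glue: White glue bottle, 64 across, 190 high; origin at the centre of its underside.

How it is judged:
On the way, in this order (a step that is already met when the one before it is completed fails the run):
1. the lid stands open past 1.5 rad, held by its struts, nothing of the robot touching it (value of joint lid above 1.5 rad and contact force between each of the arm, the fingers and lid below 0.1 N), for 0.3 s.
2. the caddy's hook is above the lip, over the rail (z of caddy_hook in the frame of rail above 0.018 m and x of caddy_hook in the frame of rail between -0.02 and 0.015 m), for 0.05 s.
At the end, for the whole second after the job is handed in: Lid open past 1.5 rad; caddy at rest on the rail, its hook's foot in the trough within 5 mm of the floor and 140 mm of the rail's middle, tilted under 0.15 rad, parallel to the rail within 0.12 rad; chisel rack still seated, within 30 mm of its place (value of joint lid above 1.5 rad and x of caddy_hook in the frame of rail between -0.011 and 0.011 m and y of caddy_hook in the frame of rail between -0.14 and 0.14 m and z of caddy_hook in the frame of rail between -0.004 and 0.005 m and angle between caddy's own z axis and vertical below 0.15 rad and angle between the y axis of caddy and the y axis of chest, either way round below 0.12 rad and linear speed of caddy below 0.02 m/s and z of rack_hook in the frame of rail below 0.006 m and x of rack_hook in the frame of rail below 0.011 m and distance of rack from where it was at the start of the episode below 0.03 m); the robot touches nothing.
It fails at once if the caddy knocks hard against the chest (over 60 N) (contact force between caddy and chest above 60 N).
It fails at once if the chisel rack is unhooked or pushed more than 40 mm (distance of rack from where it was at the start of the episode above 0.04 m or z of rack_hook in the frame of rail above 0.018 m).
It fails at once if the plane, the sander or the glue bottle is pushed more than 50 mm or tipped (distance of any of plane, sander, glue from where it was at the start of the episode above 0.05 m or angle between any of glue, sander, plane's own z axis and vertical above 0.4 rad).
It also fails if it takes over 67 s, if anything falls off the work surface, if the arm or the gripper's body presses on something with over 40 N, if the wrist force passes 120 N, or if a joint passes its speed limit or range.

## Robot

A 6-joint arm with a two-finger parallel gripper is mounted at the origin on the work surface. World frame = base frame: x ahead of the robot, y to its left, z up, the work surface at z = 0. Lengths are in m, angles in rad, forces in N, time in s.
With the tool pointing down it reaches from about 0.375 to 0.9 m from the base axis. Payload 3.1 kg.
Tool frame: the origin (TCP) lies at the very end of the fingers, on their centre line; the grasp point (between the pads) lies 19 mm behind it (manip.tcp_to_grasp is the distance from the TCP to the grasp point, in m); z points along the fingers, y is the line along which they close (so a half turn about z gives the same grasp; the last joint's range is limited). The gripper opens to 85 mm and grips with 20 to 120 N. Pads are 22 mm wide; open, the fingers measure 114 mm over their backs; the gripper's body (76 mm by 85 mm) begins 54 mm behind the grasp point. The pads swing forward as they close: fully open they stand 13 mm farther back than shut.
Start: joints at [-1.524, 0.527, 1.433, -0, 1.181, -0.178], TCP at [0.139, -0.609, 0.231] pointing down, gripper open.
Joint ranges: [-3.08, 3.08], [-0.75, 2.2], [0.22, 2.44], [-1.43, 4.57], [0, 2.65], [-2.85, 2.85]. Speed limits (rad/s): [2.79, 2.79, 3.14, 3.14, 3.14, 3.14].

## Interface

Orientations are given as a unit quaternion [x, y, z, w].
In Python, from station import manip gives the robot as it stands. The module is installed in compiled form; this text tells all that it offers.
- The arm moves only by the tool step_arm, never from a script. Its argument "commands" is one flat list of numbers, 6 for each row, row after row: the shift along the tool's x, y, z in m, then the turn, a rotation vector about the tool's x, y, z in degrees. A call has exactly 10 rows; each row is the pose to reach, as a shift and turn from the pose commanded when the call began, along the tool's axes at that moment; what a row does not reach only later rows make up. A row lasts 1/10 s, in which the tool goes at most 50 mm and 8.59 degrees, less where a joint would pass 70% of its speed; a pose out of reach is approached as far as the arm can. A call with a gripper value outside its range is refused whole. "jaw" is the opening in per cent of the stroke, from 0 (shut) to 100 (fully open), set as the call begins (left out, the last holds). The fingers move at their own pace and stop on an object; "grip_force" is the grip in N (left out, the last holds). Time passes only in rows, so rows that repeat a pose let the fingers close, or fill a call up. It gives the time, the measured TCP pose, the force, the opening and the grip force at its end, in the units of the state.
- manip.sense(): the state, without advancing time (a new reading comes with each control period).
- manip.snapshot(name): name is "scene" or "side" or "wrist"; returns a dict with "pixels" (384x512x3 uint8, blue, green, red), "fx", "fy", "cx", "cy" (pixels), "R" (3x3) and "t" (3): a world point X has camera coordinates R X + t; the wrist camera has in their place "mount" (4x4, takes a point from camera to tool coordinates, whose origin is the TCP and whose axes are the flange's). Camera axes: x right, y down, z forward; pixel columns grow to the right and rows downward; lengths in m; the calibration is good to about 2 mm. The wrist camera is an equidistant fisheye: a pixel r from the principal point sees the ray r / f radians off the axis. A picture is of the moment at which its call begins: read the wrist's pose just before it. There is no depth.
- manip.sign_off(): hands the job in; it is judged then, once.
The state is a dict: "t": time; "q": joint angles; "qd": joint speeds; "tau": joint torques, N m; "tcp_pos": TCP position; "tool_rot": TCP orientation; "force": force on the tool from outside, world axes, zero at the start; "ft_torque": the same for the moment, N m; "finger_gap": opening from 0.0 (shut) to 1.0 (fully open); "gripper_force": force on a finger pad.
Only numpy, scipy, OpenCV 4.12 (cv2) and the standard library are available. Lean on these libraries where they do the work, as an engineer would, in place of code of your own. Each camera call takes 0.05 s, during which the arm holds its last target. There are 200 camera calls.

## Working session

There is one attempt and no reset: what is moved stays moved. The work goes in short steps, Python scripts to look and compute and a tool call to move; the robot and the scene stay as the last step left them, time stands still between calls to the robot, and variables do not carry over. Pictures are saved under pics/ and viewed, at most 11 in all, crops included, and the job is handed in when it is done.

Besides the shell and the picture viewer there is one more tool, called after "Emit:" as name(argument=value, ...), one argument or row to a line, values as JSON. step_arm: Moves the arm, as the interface text tells. Its arguments: {"type":"object","properties":{"commands":{"type":"array","items":{"type":"number"}},"jaw":{"type":"number"},"grip_force":{"type":"number"}},"required":["commands"]}

```bash
mkdir -p pics && cat > h.py <<'E'
import numpy as np, cv2
from scipy.spatial.transform import Rotation as Ro
from station import manip
def ray(s,u,v):
    d=np.array([(u-s["cx"])/s["fx"],(v-s["cy"])/s["fy"],1.]); R=np.array(s["R"]);t=np.array(s["t"])
    return -R.T@t, R.T@d
def onz(s,u,v,z):
    o,d=ray(s,u,v); return o+d*(z-o[2])/d[2]
def two(s1,p1,s2,p2):
    o1,d1=ray(s1,*p1);o2,d2=ray(s2,*p2)
    A=np.stack([d1,-d2],1);k=np.linalg.lstsq(A,o2-o1,rcond=None)[0]
    a,b=o1+k[0]*d1,o2+k[1]*d2
    return (a+b)/2,np.linalg.norm(a-b)
def wray(s,st,u,v):
    x,y=u-s["cx"],v-s["cy"];th=np.hypot(x/s["fx"],y/s["fy"]);a=np.arctan2(y/s["fy"],x/s["fx"])
    d=np.array([np.sin(th)*np.cos(a),np.sin(th)*np.sin(a),np.cos(th)])
    M=np.array(s["mount"]);R=Ro.from_quat(st["tool_rot"]).as_matrix()
    return np.array(st["tcp_pos"])+R@M[:3,3], R@M[:3,:3]@d
def wonz(s,st,u,v,z):
    o,d=wray(s,st,u,v); return o+d*(z-o[2])/d[2]
def save(n,f):
    st=manip.sense();s=manip.snapshot(n);cv2.imwrite(f"pics/{f}.png",np.array(s["pixels"]))
    np.save(f"pics/{f}.npy",{"s":s,"st":st},allow_pickle=True);return s,st
def load(f):
    d=np.load(f"pics/{f}.npy",allow_pickle=True).item();return d["s"],d["st"]
E
python3 - <<'E'
from h import *
for n in("scene","side"):
    s,st=save(n,n+"0"); o,d=ray(s,s["cx"],s["cy"]);print(n,o,d,s["fx"])
s,st=save("wrist","w0");print(s["fx"],s["cx"],s["cy"],np.array(s["mount"]).round(3),st["tool_rot"])
a=cv2.imread("pics/scene0.png");b=cv2.imread("pics/side0.png")
cv2.imwrite("pics/c0.png",cv2.resize(a,(800,600)));cv2.imwrite("pics/c1.png",cv2.resize(b,(800,600)))
E
```

```text
scene [ 1.23099533 -0.07929045  1.15187398] [-0.56220421  0.05494474 -0.82517119] 381.0604253521418
side [0.35487903 0.73807659 1.05274226] [ 0.14844634 -0.63390672 -0.75902962] 405.15743220184277
297.3186396354542 253.57279518079102 190.35741671071682 [[ 0.001 -0.962 -0.275  0.069]
 [ 1.     0.001  0.    -0.   ]
 [ 0.    -0.275  0.962 -0.143]
 [ 0.     0.     0.     1.   ]] [ 9.93686659e-01  1.12186768e-01  6.48232040e-05 -9.74027889e-04]
```

View pics/c0.png

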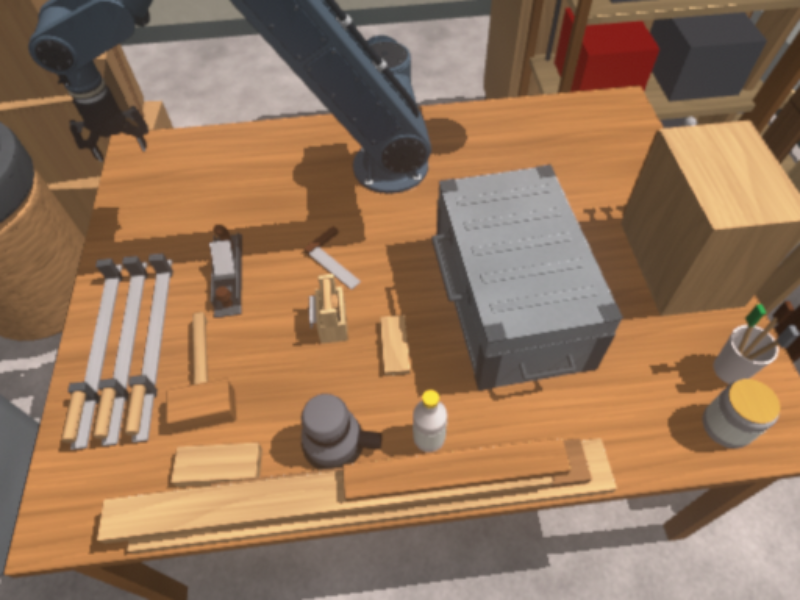

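View pics/c1.png

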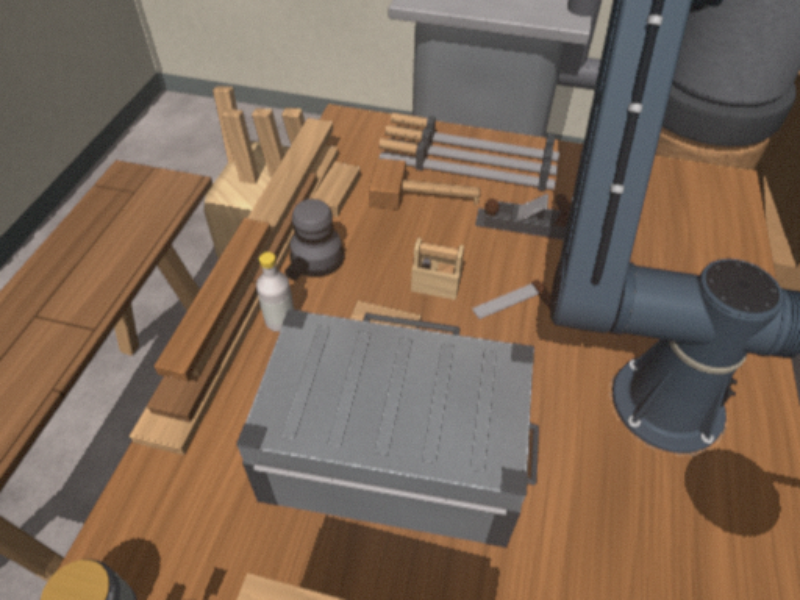

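Both views show the chest front, with its bow handle, facing world -y (scene px 450,265). The caddy stands in front of it with its hook on the -y side (scene 325,300; side 438,262). The plane, sander and glue are further out.

```bash
python3 - <<'E'
from h import *
S,_=load("scene0");D,_=load("side0");k=1/1.5625
P=lambda s,u,v,z:onz(s,u*k,v*k,z).round(3)
print("lid sc",[P(S,u,v,.205) for u,v in((443,185),(550,172),(612,318),(487,330))])
print("lid sd",[P(D,u,v,.205) for u,v in((290,318),(533,350),(525,490),(248,430))])
for n,a,b in(("handle near",(437,238),(458,331)),("handle far",(458,297),(366,318)),("caddyH near",(322,278),(458,248)),("caddyH far",(331,309),(420,243)),("glue",(430,397),(267,260)),("sander",(325,412),(312,210))):
    p,e=two(S,np.array(a)*k,D,np.array(b)*k);print(n,p.round(3),round(e,4))
print("plane",P(S,225,270,.06),P(S,220,230,.1),P(S,228,312,.02))
a=cv2.imread("pics/scene0.png");b=cv2.imread("pics/side0.png")
i=cv2.resize(a[165:230,180:270],(800,578),interpolation=cv2.INTER_CUBIC)
j=cv2.resize(b[145:200,255:305],(580,600),interpolation=cv2.INTER_CUBIC)
i=cv2.resize(a[160:235,185:250],(390,450),interpolation=cv2.INTER_CUBIC);j=cv2.resize(b[145:200,255:305],(410,450),interpolation=cv2.INTER_CUBIC)
cv2.imwrite("pics/c2.png",np.hstack([i,j]))
E
```

```text
lid sc [array([0.298, 0.097, 0.205]), array([0.29 , 0.34 , 0.205]), array([0.683, 0.357, 0.205]), array([0.678, 0.121, 0.205])]
lid sd [array([0.689, 0.134, 0.205]), array([0.28 , 0.095, 0.205]), array([0.265, 0.338, 0.205]), array([0.674, 0.348, 0.205])]
handle near [0.412 0.065 0.168] 0.0092
handle far [0.574 0.082 0.175] 0.0092
caddyH near [ 0.453 -0.188  0.119] 0.0023
caddyH far [ 0.534 -0.175  0.122] 0.0102
glue [ 0.789 -0.001  0.184] 0.0009
sander [ 0.773 -0.193  0.143] 0.0069
plane [ 0.358 -0.415  0.06 ] [ 0.27  -0.421  0.1  ] [ 0.448 -0.414  0.02 ]
```

View pics/c2.png

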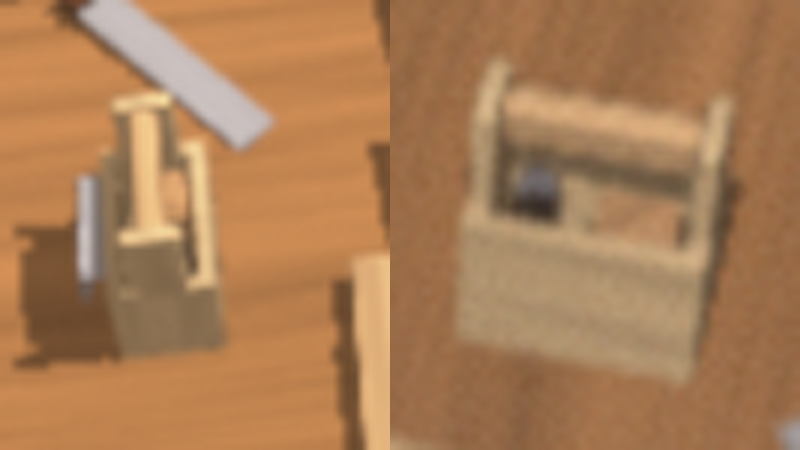

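```bash
cat >> h.py <<'E'
R0=np.diag([1.,-1,-1])
def tgt(psi,phi): return Ro.from_euler('z',psi,degrees=True)*Ro.from_euler('x',phi,degrees=True)*Ro.from_matrix(R0)
def cmd(p,psi,phi,start=None):
    """shift (mm) and turn (deg) in tool axes from the present (or given) pose"""
    if start is None:
        st=manip.sense();p0=np.array(st["tcp_pos"]);r0=Ro.from_quat(st["tool_rot"])
    else: p0=np.array(start[0]);r0=tgt(*start[1:])
    r1=tgt(psi,phi)
    print("shift mm",(r0.inv().apply(np.array(p)-p0)*1000).round(1),"turn",(r0.inv()*r1).as_rotvec(degrees=True).round(2))
E
python3 - <<'E'
from h import *
cmd((.40,-.15,.42),4.5,0)
E
```

```text
shift mm [ 356.4 -389.4 -188.7] turn [-0.1  -0.01  8.38]
```

Emit:
step_arm(
  commands=[0,0,-0.1,0,0,0,0.05,-0.05,-0.189,0,0,2,0.1,-0.1,-0.189,0,0,4,0.356,-0.389,-0.189,0,0,8.4,0.356,-0.389,-0.189,0,0,8.4,0.356,-0.389,-0.189,0,0,8.4,0.356,-0.389,-0.189,0,0,8.4,0.356,-0.389,-0.189,0,0,8.4,0.356,-0.389,-0.189,0,0,8.4,0.356,-0.389,-0.189,0,0,8.4],
)

```text
t: 1.15
tcp_pos: [0.342, -0.2523, 0.4043]
tool_rot: [0.999, 0.039, 0.0, -0.0]
force: [1.3, -0.5, 1.0]
finger_gap: 1.001
gripper_force: 0.0
```

Emit:
step_arm(
  commands=[0,0,0,0,0,0,0,0,0,0,0,0,0,0,0,0,0,0,0,0,0,0,0,0,0,0,0,0,0,0,0,0,0,0,0,0,0,0,0,0,0,0,0,0,0,0,0,0,0,0,0,0,0,0,0,0,0,0,0,0],
)

```text
t: 2.15
tcp_pos: [0.3417, -0.2543, 0.4042]
tool_rot: [0.999, 0.039, 0.0, 0.0]
force: [0.3, 0.2, 0.5]
finger_gap: 0.997
gripper_force: 0.0
```

```bash
python3 - <<'E'
from h import *
s,st=save("wrist","w1");print(st["tcp_pos"],st["q"],st["t"])
cv2.imwrite("pics/c3.png",cv2.resize(cv2.imread("pics/w1.png"),(800,600)))
cmd((.40,-.15,.42),4.5,0)
E
```

```text
[ 0.34165666 -0.25431569  0.40418124] [-9.03580940e-01  6.12200653e-02  1.62970015e+00  5.72263146e-05
  1.45062001e+00  5.89039922e-01] 2.15
shift mm [ 66.3 -99.4 -15.8] turn [ 0.   -0.   -0.02]
```

View pics/c3.png

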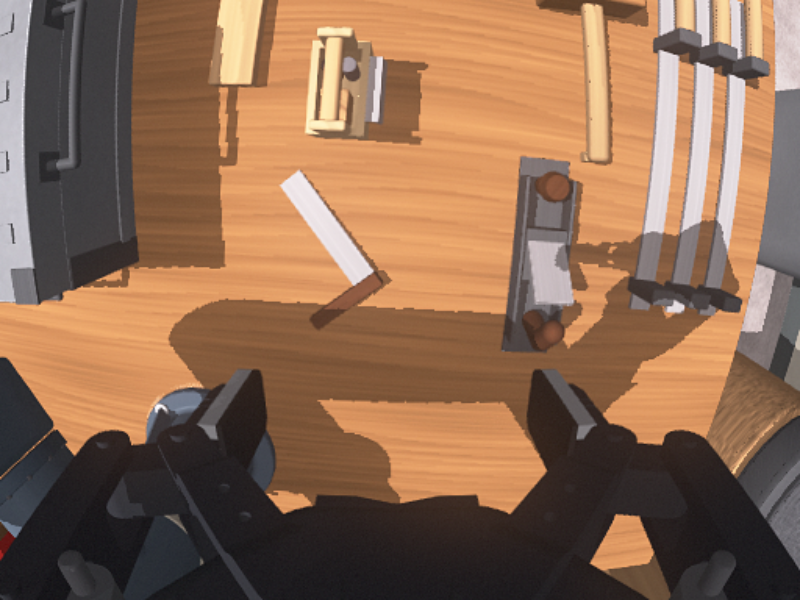

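The wrist view shows the caddy handle running from (326,125) to (336,33), with its hook plate at (375,88) on the -y side. The lid's bow handle is at left, its near end at (68,163).

```bash
python3 - <<'E'
from h import *
s,st=load("w1");k=1/1.5625
W=lambda u,v,z:wonz(s,st,u*k,v*k,z).round(4)
print("caddy near/far board tops",W(326,125,.122),W(336,33,.122))
print("board near L,R",W(306,128,.122),W(345,130,.122))
print("handle centreline",W(328,105,.119),W(334,50,.119))
print("hook top",W(372,120,.07),W(380,57,.07))
print("bow",W(73,150,.17),W(76,30,.17),"lid front bottom corner",W(137,258,.0),W(138,238,.15))
E
```

```text
caddy near/far board tops [ 0.4457 -0.1824  0.122 ] [ 0.5341 -0.1842  0.122 ]
board near L,R [ 0.4422 -0.1641  0.122 ] [ 0.4419 -0.2001  0.122 ]
handle centreline [ 0.4648 -0.1824  0.119 ] [ 0.518  -0.1834  0.119 ]
hook top [ 0.4578 -0.2207  0.07  ] [ 0.525  -0.2235  0.07  ]
bow [0.4237 0.0608 0.17  ] [0.5445 0.0702 0.17  ] lid front bottom corner [0.2814 0.0888 0.    ] [ 0.3364 -0.0058  0.15  ]
```

```bash
python3 - <<'E'
from h import *
G=np.array([.49,.068,.17]);d=tgt(4.5,45).as_matrix()[:,2];print(d)
cmd(G-.068*d,4.5,45)
E
```

```text
[-0.05547896  0.70492701 -0.70710678]
shift mm [ 173.1 -261.6  186.1] turn [ 4.5e+01 -1.0e-02 -1.0e-02]
```

Emit:
step_arm(
  commands=[0.04,-0.06,0,8,0,0,0.08,-0.12,0.03,16,0,0,0.1,-0.16,0.06,24,0,0,0.12,-0.2,0.09,32,0,0,0.14,-0.23,0.12,40,0,0,0.16,-0.25,0.15,45,0,0,0.173,-0.262,0.186,45,0,0,0.173,-0.262,0.186,45,0,0,0.173,-0.262,0.186,45,0,0,0.173,-0.262,0.186,45,0,0],
  jaw=38,
  grip_force=30,
)

```text
t: 3.2
tcp_pos: [0.4937, 0.0205, 0.2181]
tool_rot: [0.923, 0.037, -0.015, -0.383]
force: [-0.4, 0.1, -0.9]
finger_gap: 0.378
gripper_force: 0.0
```

```bash
python3 - <<'E'
from h import *
s,st=save("wrist","w2");print(st["tcp_pos"],np.round(st["q"],2),st["finger_gap"])
cv2.imwrite("pics/c4.png",cv2.resize(cv2.imread("pics/w2.png"),(800,600)))
G=np.array([.49,.068,.17]);d=tgt(4.5,45).as_matrix()[:,2]
cmd(G-.068*d,4.5,45)
E
```

```text
[0.4936729  0.02048173 0.21809104] [-0.56  0.56  1.73  0.61  1.42  0.66] 0.3782321877854098
shift mm [-0.2  0.3  0.7] turn [ 0.05 -0.05  0.04]
```

View pics/c4.png

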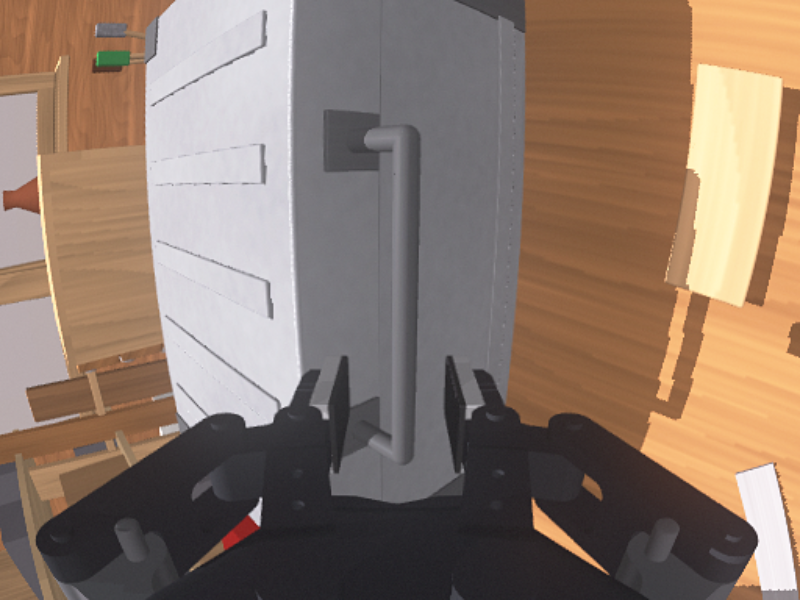

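The bow handle runs from (403,130) to (402,455), centred between the open fingers.

```bash
python3 - <<'E'
from h import *
s,st=load("w2");k=1/1.5625
R=Ro.from_quat(st["tool_rot"])
for u,v in((405,140),(404,300),(402,445)):
    p=wonz(s,st,u*k,v*k,.17);print(p.round(4),"tool mm",(R.inv().apply(p-np.array(st["tcp_pos"]))*1000).round(1))
E
```

```text
[0.571  0.0701 0.17  ] tool mm [81.   3.3 64.6]
[0.4979 0.0646 0.17  ] tool mm [ 7.7  3.1 64.9]
[0.4172 0.059  0.17  ] tool mm [-73.2   2.6  65.5]
```

Emit:
step_arm(
  commands=[0.003,0.005,0.02,0,0,0,0.003,0.005,0.04,0,0,0,0.003,0.005,0.05,0,0,0,0.003,0.005,0.06,0,0,0,0.003,0.005,0.068,0,0,0,0.003,0.005,0.076,0,0,0,0.003,0.005,0.076,0,0,0,0.003,0.005,0.076,0,0,0,0.003,0.005,0.076,0,0,0,0.003,0.005,0.076,0,0,0],
)

```text
t: 4.25
tcp_pos: [0.493, 0.0704, 0.161]
tool_rot: [0.923, 0.036, -0.015, -0.382]
force: [-0.8, -0.3, -0.3]
finger_gap: 0.382
gripper_force: 0.0
```

Emit:
step_arm(
  commands=[0,-0.001,0,0,0,0,0,-0.002,0,0,0,0,0,-0.002,0,0,0,0,0,-0.002,0,0,0,0,0,-0.002,0,0,0,0,0,-0.002,0,0,0,0,0,-0.002,0,0,0,0,0,-0.002,0,0,0,0,0,-0.002,0,0,0,0,0,-0.002,0,0,0,0],
  jaw=5,
  grip_force=30,
)

```text
t: 5.25
tcp_pos: [0.4928, 0.0716, 0.1622]
tool_rot: [0.923, 0.036, -0.015, -0.382]
force: [-0.4, -5.6, -0.3]
finger_gap: 0.123
gripper_force: 29.5
```

```bash
python3 - <<'E'
from h import *
st=manip.sense();print(st["tcp_pos"],st["force"],st["finger_gap"],st["gripper_force"])
# arc in tool axes (y,z mm) from start, tool fixed
R=Ro.from_quat(st["tool_rot"]);ps=np.radians(4.2);xd=np.array([-np.sin(ps),np.cos(ps),0])
b=lambda t:xd*(-.298*np.cos(t)+.02*np.sin(t))+np.array([0,0,1])*(.298*np.sin(t)+.02*np.cos(t))
for t in np.arange(.05,.76,.05): print(round(t,2),(R.inv().apply(b(t)-b(0))*1000).round(1))
E
```

```text
[0.49282117 0.07156541 0.16216235] [-0.37047089 -5.55571286 -0.31421189] 0.1233174687532195 29.486944377422333
0.05 [  0.  -11.5  -9.6]
0.1 [  0.  -23.4 -18.5]
0.15 [  0.  -35.8 -26.9]
0.2 [  0.1 -48.6 -34.6]
0.25 [  0.1 -61.7 -41.7]
0.3 [  0.1 -75.2 -48.1]
0.35 [  0.2 -89.  -53.9]
0.4 [   0.2 -103.   -58.9]
0.45 [   0.2 -117.3  -63.2]
0.5 [   0.3 -131.8  -66.9]
0.55 [   0.3 -146.4  -69.7]
0.6 [   0.4 -161.2  -71.9]
0.65 [   0.4 -176.1  -73.3]
0.7 [   0.5 -191.   -74. ]
0.75 [   0.5 -205.9  -73.9]
```

Emit:
step_arm(
  commands=[0,-0.006,-0.005,0,0,0,0,-0.0115,-0.0096,0,0,0,0,-0.0175,-0.014,0,0,0,0,-0.0234,-0.0185,0,0,0,0,-0.0358,-0.0269,0,0,0,0,-0.0486,-0.0346,0,0,0,0,-0.0617,-0.0417,0,0,0,0,-0.0752,-0.0481,0,0,0,0,-0.089,-0.0539,0,0,0,0,-0.103,-0.0589,0,0,0],
)

```text
t: 6.25
tcp_pos: [0.4907, 0.1022, 0.2781]
tool_rot: [0.924, 0.036, -0.014, -0.381]
force: [1.5, -7.0, -0.6]
finger_gap: 0.128
gripper_force: 30.7
```

Emit:
step_arm(
  commands=[0,-0.007,-0.002,0,0,0,0,-0.0143,-0.0043,0,0,0,0,-0.0288,-0.008,0,0,0,0,-0.0434,-0.0108,0,0,0,0,-0.0582,-0.013,0,0,0,0,-0.0731,-0.0144,0,0,0,0,-0.08,-0.0148,0,0,0,0,-0.084,-0.015,0,0,0,0,-0.084,-0.015,0,0,0,0,-0.084,-0.015,0,0,0],
)

```text
t: 7.25
tcp_pos: [0.487, 0.1522, 0.348]
tool_rot: [0.923, 0.036, -0.014, -0.383]
force: [3.1, -4.1, 6.0]
finger_gap: 0.124
gripper_force: 31.6
```

Emit:
step_arm(
  commands=[0,-0.004,0,0,0,0,0,-0.01,0,0,0,0,0,-0.02,-0.01,0,0,0,0,-0.02,-0.05,0,0,0,0,-0.02,-0.1,0,0,0,0,-0.02,-0.14,0,0,0,0,-0.02,-0.14,0,0,0,0,-0.02,-0.14,0,0,0,0,-0.02,-0.14,0,0,0,0,-0.02,-0.14,0,0,0],
  jaw=80,
)

```text
t: 8.25
tcp_pos: [0.492, 0.0685, 0.4591]
tool_rot: [0.923, 0.036, -0.017, -0.383]
force: [-0.2, -0.2, -0.4]
finger_gap: 0.796
gripper_force: 0.0
```

```bash
python3 - <<'E'
from h import *
st=manip.sense();print(st["tcp_pos"],st["force"],st["finger_gap"])
# above caddy, grip across handle (along world y), handle centre z .108
cmd((.49,-.183,.30),-1.5,0)
E
```

```text
[0.4920245  0.06848891 0.45905762] [-0.19508098 -0.16025795 -0.37802559] 0.7959629116247661
shift mm [-21.6 289.6 -65.1] turn [-45.05   2.54   5.69]
```

Emit:
step_arm(
  commands=[0,0.05,-0.03,0,0,0,-0.02,0.29,-0.065,-45,2.5,5.7,-0.022,0.29,-0.065,-45,2.5,5.7,-0.022,0.29,-0.065,-45,2.5,5.7,-0.022,0.29,-0.065,-45,2.5,5.7,-0.022,0.29,-0.065,-45,2.5,5.7,-0.022,0.29,-0.065,-45,2.5,5.7,-0.022,0.29,-0.065,-45,2.5,5.7,-0.022,0.29,-0.065,-45,2.5,5.7,-0.022,0.29,-0.065,-45,2.5,5.7],
  jaw=60,
)

```text
t: 9.25
tcp_pos: [0.4911, -0.1845, 0.3012]
tool_rot: [1.0, -0.013, 0.001, 0.0]
force: [-0.1, -0.0, 0.6]
finger_gap: 0.596
gripper_force: 0.0
```

```bash
python3 - <<'E'
from h import *
st=manip.sense();print(st["tcp_pos"],st["force"],st["t"])
s,_=save("scene","s2");w,_=save("wrist","w3")
a=cv2.imread("pics/s2.png")[50:330,150:450]
cv2.imwrite("pics/c5.png",np.hstack([cv2.resize(a,(400,373)),cv2.resize(cv2.imread("pics/w3.png"),(400,300))[:,:] if 0 else cv2.resize(cv2.imread("pics/w3.png"),(400,373))]))
E
```

```text
[ 0.49107116 -0.18447812  0.30117484] [-0.08208051 -0.0132885   0.61320881] 9.25
```

View pics/c5.png

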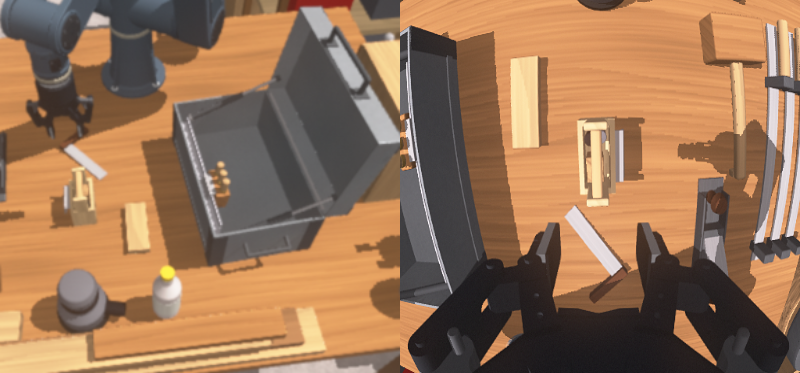

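The lid is standing open. The rack, with its orange handles, hangs on the rail at crop (217,182). The caddy handle is centred below the fingers, from (597,122) to (597,203).

```bash
python3 - <<'E'
from h import *
S,_=load("s2");w,st=load("w3")
px=np.array(S["pixels"]);hsv=cv2.cvtColor(px,cv2.COLOR_BGR2HSV)
m=cv2.inRange(hsv,(5,130,90),(25,255,255));m[:,:295]=0;m[:,345:]=0;m[:155]=0;m[215:]=0
n,l,t,c=cv2.connectedComponentsWithStats(m)
for i in range(1,n):
    if t[i][4]>8: print(t[i],c[i].round(1),onz(S,*c[i],.17).round(3),onz(S,*c[i],.13).round(3))
f=lambda u,v,z:wonz(w,st,(u-400)*1.28,v*384/373,z).round(4)
print("boards",f(597,203,.122),f(597,123,.122),"handle",f(597,190,.119),f(597,137,.119))
g=cv2.cvtColor(np.array(w["pixels"]),cv2.COLOR_BGR2GRAY)
for row in (150,200):
    print(row,[(u,int(g[row,u])) for u in range(55,120,3)])
cmd((.49,-.183,.097),-1.5,0)
cv2.imwrite("pics/c6.png",cv2.resize(np.array(S["pixels"])[110:250,250:390],(600,600),interpolation=cv2.INTER_CUBIC))
E
```

```text
[309 178  13  26 129] [314.7 193. ] [0.595 0.15  0.17 ] [0.569 0.159 0.13 ]
boards [ 0.4458 -0.1822  0.122 ] [ 0.5395 -0.1848  0.122 ] handle [ 0.461  -0.1826  0.119 ] [ 0.5234 -0.1843  0.119 ]
150 [(55, 62), (58, 63), (61, 64), (64, 63), (67, 63), (70, 108), (73, 64), (76, 62), (79, 65), (82, 64), (85, 92), (88, 93), (91, 92), (94, 91), (97, 90), (100, 94), (103, 91), (106, 95), (109, 94), (112, 92), (115, 94), (118, 96)]
200 [(55, 66), (58, 64), (61, 64), (64, 66), (67, 66), (70, 66), (73, 67), (76, 64), (79, 64), (82, 65), (85, 67), (88, 66), (91, 64), (94, 95), (97, 93), (100, 97), (103, 93), (106, 95), (109, 95), (112, 95), (115, 95), (118, 96)]
shift mm [ -1.7  -1.9 204.2] turn [ 0.04 -0.17 -0.07]
```

View pics/c6.png

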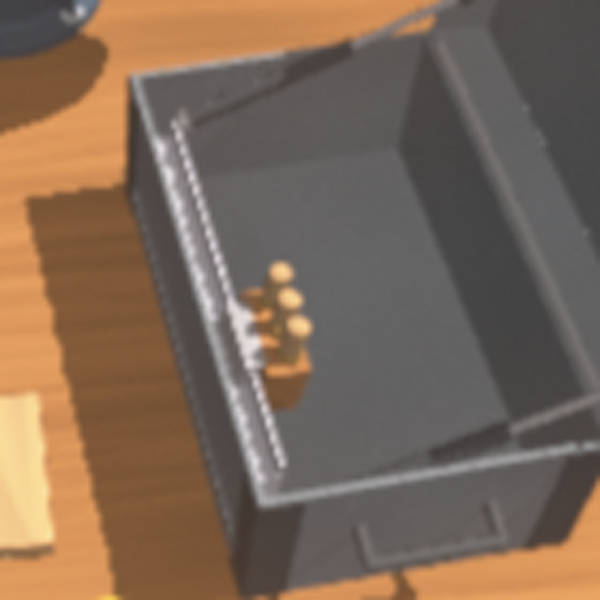

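Inside the chest, the lip line runs from (180,120) to (283,465). The rack's three chisel tops are at (280,272), (290,298) and (298,328), towards the far-x half of the rail.

```bash
python3 - <<'E'
from h import *
S,_=load("s2");q=lambda u,v,z:onz(S,250+u/4.286,110+v/4.286,z).round(4)
print("lip",q(180,120,.13),q(283,465,.13));print("rim",q(135,79,.15),q(265,503,.15))
print("chisels",[q(*p,.178) for p in((280,272),(290,298),(298,328))],"block R end top",q(310,370,.138),q(268,375,.138))
E
```

```text
lip [0.3249 0.1262 0.13  ] [0.6622 0.1449 0.13  ]
rim [0.2925 0.0926 0.15  ] [0.7017 0.1221 0.15  ]
chisels [array([0.5262, 0.1652, 0.178 ]), array([0.5506, 0.1678, 0.178 ]), array([0.5778, 0.1681, 0.178 ])] block R end top [0.5894 0.1792 0.138 ] [0.5897 0.1476 0.138 ]
```

Emit:
step_arm(
  commands=[-0.001,-0.001,0.04,0,0,0,-0.001,-0.001,0.08,0,0,0,-0.001,-0.001,0.12,0,0,0,-0.001,-0.001,0.15,0,0,0,-0.001,-0.001,0.17,0,0,0,-0.001,-0.001,0.185,0,0,0,-0.001,-0.001,0.195,0,0,0,-0.001,-0.001,0.204,0,0,0,-0.001,-0.001,0.204,0,0,0,-0.001,-0.001,0.204,0,0,0],
)

```text
t: 10.35
tcp_pos: [0.4905, -0.1841, 0.0972]
tool_rot: [1.0, -0.014, 0.002, 0.001]
force: [-0.1, 0.1, 0.5]
finger_gap: 0.599
gripper_force: 0.0
```

```bash
python3 - <<'E'
from h import *
s,st=save("wrist","w4");print(st["tcp_pos"],st["force"])
cv2.imwrite("pics/c7.png",cv2.resize(cv2.imread("pics/w4.png"),(640,480)))
E
```

```text
[ 0.49053437 -0.184097    0.09723347] [-0.10033623  0.12620616  0.54949776]
```

View pics/c7.png

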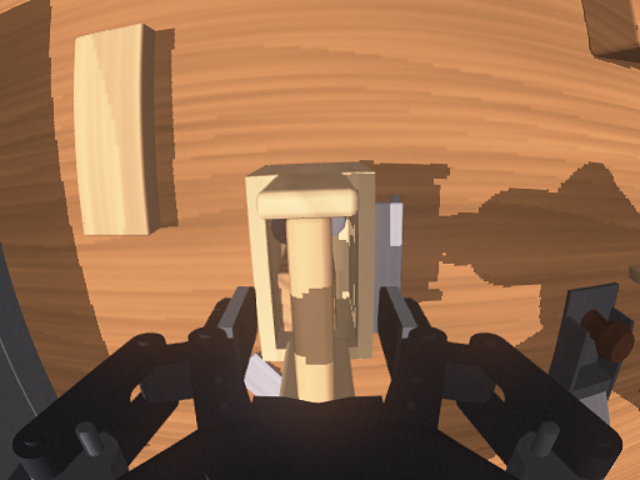

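Fingers straddle the handle, centred at (315,300), so I'll close and lift.

Emit:
step_arm(
  commands=[0,0,0.005,0,0,0,0,0,0.005,0,0,0,0,0,0.005,0,0,0,0,0,0.005,0,0,0,0,0,0.005,0,0,0,0,0,0.005,0,0,0,0,0,0.005,0,0,0,0,0,0.005,0,0,0,0,0,0.005,0,0,0,0,0,0.005,0,0,0],
  jaw=5,
  grip_force=60,
)

```text
t: 11.4
tcp_pos: [0.4903, -0.1838, 0.0919]
tool_rot: [1.0, -0.014, 0.001, 0.0]
force: [1.4, 0.4, 1.1]
finger_gap: 0.173
gripper_force: 61.9
```

Emit:
step_arm(
  commands=[0,0,-0.01,0,0,0,0,0,-0.03,0,0,0,0,0,-0.06,0,0,0,0,0,-0.1,0,0,0,0,0,-0.14,0,0,0,0,0,-0.18,0,0,0,0,0,-0.2,0,0,0,0,0,-0.2,0,0,0,0,0,-0.2,0,0,0,0,0,-0.2,0,0,0],
)

```text
t: 12.4
tcp_pos: [0.488, -0.1828, 0.2896]
tool_rot: [1.0, -0.014, -0.001, -0.001]
force: [0.7, 0.7, -5.3]
finger_gap: 0.176
gripper_force: 61.1
```

```bash
python3 - <<'E'
from h import *
st=manip.sense();print(st["tcp_pos"],st["force"],st["ft_torque"],st["finger_gap"],st["gripper_force"],Ro.from_quat(st["tool_rot"]).as_matrix().round(4))
E
```

```text
[ 0.48803224 -0.1827918   0.28959826] [ 0.66643433  0.65092283 -5.32794141] [-0.01769013  0.03534621  0.00067637] 0.17622848480725473 61.09247088432312 [[ 0.9996 -0.0278 -0.0025]
 [-0.0277 -0.9996  0.0021]
 [-0.0025 -0.0021 -1.    ]]
```

```bash
python3 - <<'E'
from h import *
cmd((.417,.165,.285),4,0)
E
```

```text
shift mm [ -80.6 -345.7    5.5] turn [-0.13  0.14 -5.59]
```

Emit:
step_arm(
  commands=[-0.003,-0.015,0,0,0,-0.2,-0.011,-0.045,0,0,0,-0.7,-0.021,-0.09,0,0,0,-1.5,-0.033,-0.14,0,0,0,-2.3,-0.045,-0.19,0,0,0,-3.1,-0.056,-0.24,0,0,0,-4,-0.067,-0.285,0,0,0,-4.8,-0.074,-0.32,0,0,0,-5.3,-0.078,-0.338,0,0,0,-5.6,-0.08,-0.346,0,-0.1,0.1,-5.6],
)

```text
t: 13.4
tcp_pos: [0.4171, 0.1665, 0.2903]
tool_rot: [0.999, 0.037, 0.0, 0.001]
force: [0.4, -0.3, -4.3]
finger_gap: 0.18
gripper_force: 61.1
```

Emit:
step_arm(
  commands=[0,0,0,0,0,0,0,0,0,0,0,0,0,0,0,0,0,0,0,0,0,0,0,0,0,0,0,0,0,0,0,0,0,0,0,0,0,0,0,0,0,0,0,0,0,0,0,0,0,0,0,0,0,0,0,0,0,0,0,0],
)

```text
t: 14.4
tcp_pos: [0.4193, 0.1644, 0.2915]
tool_rot: [0.999, 0.035, 0.002, 0.001]
force: [-0.2, -0.5, -4.3]
finger_gap: 0.175
gripper_force: 61.1
```

```bash
python3 - <<'E'
from h import *
w,st=save("wrist","w5");save("side","d5");save("scene","s5");print(st["tcp_pos"],st["force"],Ro.from_quat(st["tool_rot"]).as_matrix()[:,0].round(4))
a=cv2.imread("pics/w5.png");cv2.imwrite("pics/c8.png",cv2.resize(a[60:,20:420],(800,600) if 0 else (740,600)))
E
```

```text
[0.41929746 0.16441961 0.29145283] [-0.22227443 -0.50401407 -4.32869831] [0.9975 0.0701 0.0039]
```

View pics/c8.png

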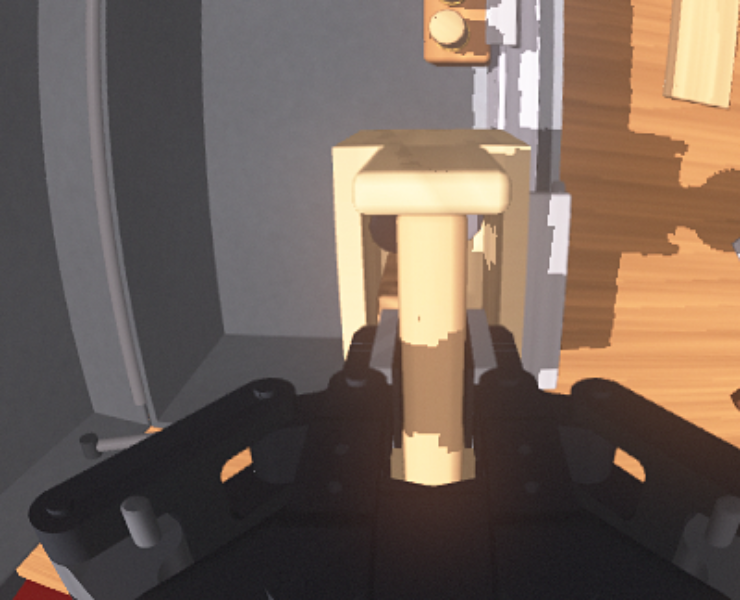

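The wrist view shows the caddy held straight over the chest, with its hook plate at (548,190–385). The rail and rim run at the top between x 473 and 563, with the rack end at (455,62).

```bash
python3 - <<'E'
from h import *
w,st=load("w5");g=cv2.cvtColor(np.array(w["pixels"]),cv2.COLOR_BGR2GRAY)
xd=np.array([-np.sin(np.radians(4)),np.cos(np.radians(4)),0])
for row in(105,112,120):
    print(row,[(u,int(g[row,u])) for u in range(268,332)])
tc=np.array(st["tcp_pos"])
for row in (112,):
  for u in range(268,332,4):
    print(u,[ (round(float((wonz(w,st,u,row,z)-tc)@xd)*1000,1)) for z in(.15,.13,.112)])
print("hook: foot z est",tc[2]-.05,"strip top/outer edges d at z top(.022 above foot)",[round(float((wonz(w,st,20+u/1.85,60+v/1.852,tc[2]-.028)-tc)@xd)*1000,1) for u,v in((528,250),(570,195),(570,250))])
E
```

```text
105 [(268, 125), (269, 125), (270, 125), (271, 124), (272, 125), (273, 124), (274, 124), (275, 119), (276, 183), (277, 211), (278, 209), (279, 206), (280, 205), (281, 208), (282, 211), (283, 185), (284, 176), (285, 178), (286, 176), (287, 177), (288, 171), (289, 185), (290, 255), (291, 254), (292, 244), (293, 180), (294, 159), (295, 160), (296, 163), (297, 164), (298, 164), (299, 157), (300, 241), (301, 251), (302, 249), (303, 249), (304, 250), (305, 250), (306, 249), (307, 249), (308, 247), (309, 250), (310, 247), (311, 150), (312, 129), (313, 129), (314, 132), (315, 133), (316, 131), (317, 130), (318, 125), (319, 209), (320, 210), (321, 207), (322, 209), (323, 198), (324, 139), (325, 106), (326, 109), (327, 109), (328, 111), (329, 111), (330, 109), (331, 110)]
112 [(268, 126), (269, 125), (270, 126), (271, 122), (272, 124), (273, 123), (274, 120), (275, 171), (276, 211), (277, 210), (278, 209), (279, 210), (280, 210), (281, 210), (282, 214), (283, 183), (284, 174), (285, 177), (286, 175), (287, 173), (288, 176), (289, 166), (290, 255), (291, 255), (292, 240), (293, 145), (294, 162)
[... 1043 characters left out ...]
, 127), (318, 150), (319, 210), (320, 205), (321, 204), (322, 207), (323, 180), (324, 124), (325, 109), (326, 111), (327, 110), (328, 110), (329, 109), (330, 107), (331, 110)]
268 [-14.1, -15.1, -16.1]
272 [-17.9, -19.2, -20.4]
276 [-21.7, -23.3, -24.7]
280 [-25.6, -27.4, -29.0]
284 [-29.4, -31.5, -33.4]
288 [-33.2, -35.6, -37.7]
292 [-37.1, -39.7, -42.1]
296 [-40.9, -43.8, -46.4]
300 [-44.8, -48.0, -50.8]
304 [-48.7, -52.2, -55.2]
308 [-52.6, -56.3, -59.7]
312 [-56.6, -60.5, -64.1]
316 [-60.5, -64.8, -68.6]
320 [-64.5, -69.0, -73.1]
324 [-68.5, -73.3, -77.6]
328 [-72.5, -77.6, -82.2]
hook: foot z est 0.24145283071687168 strip top/outer edges d at z top(.022 above foot) [-31.8, -44.9, -46.1]
```

Emit:
step_arm(
  commands=[0,0.0015,0.005,0,0,0,0,0.003,0.015,0,0,0,0,0.0035,0.028,0,0,0,0,0.0035,0.042,0,0,0,0,0.0035,0.056,0,0,0,0,0.0035,0.07,0,0,0,0,0.0035,0.082,0,0,0,0,0.0035,0.09,0,0,0,0,0.0035,0.095,0,0,0,0,0.0035,0.097,0,0,0],
)

```text
t: 15.55
tcp_pos: [0.4198, 0.1606, 0.1939]
tool_rot: [0.999, 0.035, 0.002, 0.001]
force: [-0.1, 0.2, -5.2]
finger_gap: 0.177
gripper_force: 61.1
```

Emit:
step_arm(
  commands=[0,0,0,0,0,0,0,0,0,0,0,0,0,0,0,0,0,0,0,0,0,0,0,0,0,0,0,0,0,0,0,0,0,0,0,0,0,0,0,0,0,0,0,0,0,0,0,0,0,0,0,0,0,0,0,0,0,0,0,0],
)

```text
t: 16.55
tcp_pos: [0.4199, 0.1606, 0.1944]
tool_rot: [0.999, 0.035, 0.002, 0.001]
force: [-0.1, -0.5, -4.8]
finger_gap: 0.174
gripper_force: 61.1
```

```bash
python3 - <<'E'
from h import *
w,st=save("wrist","w6");print(st["tcp_pos"],st["force"],Ro.from_quat(st["tool_rot"]).as_matrix().round(3))
a=cv2.imread("pics/w6.png");cv2.imwrite("pics/c9.png",cv2.resize(a[40:290,200:400],(480,600),interpolation=cv2.INTER_CUBIC))
E
```

```text
[0.41993948 0.16064539 0.19443978] [-0.1198382  -0.48278109 -4.84938036] [[ 0.998  0.07   0.004]
 [ 0.07  -0.998 -0.002]
 [ 0.004  0.003 -1.   ]]
```

View pics/c9.png

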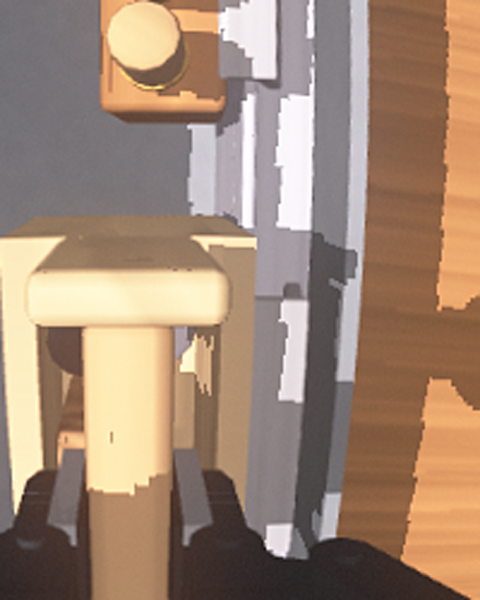

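The hook plate (283–308, 300) sits over the trough, and the lip (243–255) shows just beside the box's back.

```bash
python3 - <<'E'
from h import *
w,st=load("w6");tc=np.array(st["tcp_pos"])
xd=np.array([-np.sin(np.radians(4)),np.cos(np.radians(4)),0])
d=lambda u,v,z:round(float((wonz(w,st,200+u/2.4,40+v/2.4,z)-tc)@xd)*1000,1)
print("hook outer",[(z,d(308,300,tc[2]+z)) for z in(-.022,-.028,-.05)],"hook inner", d(255,300,tc[2]-.025))
print("lip",d(243,150,.13),d(255,150,.13),"rim outer",d(368,130,.15),d(362,270,.15), "wall inner",d(350,130,.15))
print("box back top edge",d(255,247,tc[2]-.022))
E
```

```text
hook outer [(-0.022, -43.5), (-0.028, -45.1), (-0.05, -50.9)] hook inner -30.9
lip -33.4 -37.0 rim outer -64.7 -64.6 wall inner -59.5
box back top edge -29.9
```

Emit:
step_arm(
  commands=[0,0,0.003,0,0,0,0,0,0.006,0,0,0,0,0.0005,0.009,0,0,0,0,0.0005,0.012,0,0,0,0,0.001,0.015,0,0,0,0,0.0015,0.018,0,0,0,0,0.0015,0.02,0,0,0,0,0.0015,0.022,0,0,0,0,0.0015,0.024,0,0,0,0,0.0015,0.025,0,0,0],
)

```text
t: 17.6
tcp_pos: [0.4201, 0.1591, 0.1693]
tool_rot: [0.999, 0.035, 0.002, 0.001]
force: [0.0, -0.4, -5.3]
finger_gap: 0.177
gripper_force: 61.1
```

Emit:
step_arm(
  commands=[0,0,0.001,0,0,0,0,0,0.002,0,0,0,0,0,0.003,0,0,0,0,0,0.0035,0,0,0,0,0,0.004,0,0,0,0,0,0.0045,0,0,0,0,0,0.005,0,0,0,0,0,0.005,0,0,0,0,0,0.005,0,0,0,0,0,0.005,0,0,0],
)

```text
t: 18.6
tcp_pos: [0.4202, 0.1591, 0.1645]
tool_rot: [0.999, 0.035, 0.002, 0.001]
force: [-0.1, -0.8, -4.7]
finger_gap: 0.174
gripper_force: 61.1
```

Emit:
step_arm(
  commands=[0,0,0.0005,0,0,0,0,0,0.001,0,0,0,0,0,0.0015,0,0,0,0,0,0.002,0,0,0,0,0,0.0025,0,0,0,0,0,0.003,0,0,0,0,0,0.0035,0,0,0,0,0,0.0035,0,0,0,0,0,0.0035,0,0,0,0,0,0.0035,0,0,0],
)

```text
t: 19.6
tcp_pos: [0.4203, 0.1593, 0.1615]
tool_rot: [0.999, 0.035, 0.002, 0.001]
force: [-1.6, 2.6, 5.7]
finger_gap: 0.174
gripper_force: 62.6
```

Emit:
step_arm(
  commands=[0,0,-0.0015,0,0,0,0,0,-0.0015,0,0,0,0,0,-0.0015,0,0,0,0,0,-0.0015,0,0,0,0,0,-0.0015,0,0,0,0,0,-0.0015,0,0,0,0,0,-0.0015,0,0,0,0,0,-0.0015,0,0,0,0,0,-0.0015,0,0,0,0,0,-0.0015,0,0,0],
  jaw=55,
)

```text
t: 20.6
tcp_pos: [0.4202, 0.1591, 0.1625]
tool_rot: [0.999, 0.035, 0.002, 0.001]
force: [-0.6, 0.1, -0.0]
finger_gap: 0.551
gripper_force: 0.0
```

Emit:
step_arm(
  commands=[0,0,-0.005,0,0,0,0,0,-0.015,0,0,0,0,0,-0.03,0,0,0,0,0,-0.05,0,0,0,0,0,-0.08,0,0,0,0,0,-0.11,0,0,0,0,0,-0.14,0,0,0,0,0,-0.15,0,0,0,0,0,-0.15,0,0,0,0,0,-0.15,0,0,0],
)

```text
t: 21.6
tcp_pos: [0.4188, 0.1593, 0.3117]
tool_rot: [0.999, 0.035, 0.001, 0.001]
force: [-1.0, 0.2, 0.4]
finger_gap: 0.552
gripper_force: 0.0
```

```bash
python3 - <<'E'
from h import *
w,st=save("wrist","w7");save("scene","s7");print(st["tcp_pos"],st["force"])
a=cv2.imread("pics/w7.png")[50:300,180:400];b=cv2.imread("pics/s7.png")[60:260,220:420]
cv2.imwrite("pics/c10.png",np.hstack([cv2.resize(a,(400,455)),cv2.resize(b,(400,455))]))
E
```

```text
[0.41876279 0.15933389 0.31171074] [-0.98595934  0.19189558  0.3869368 ]
```

View pics/c10.png

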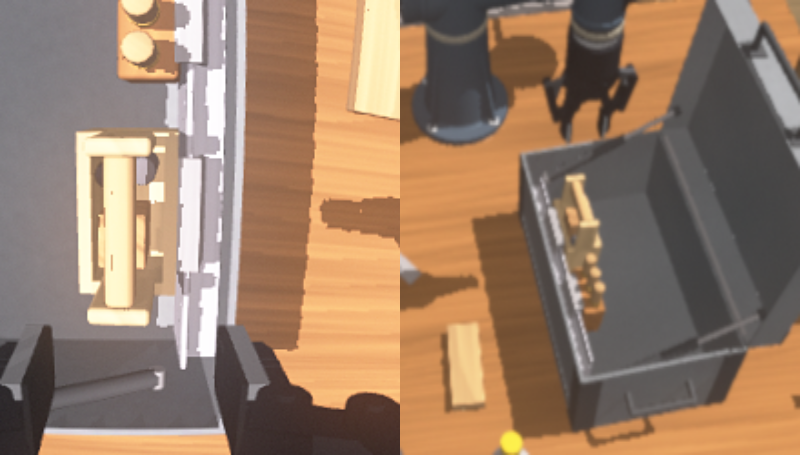

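Both views show the caddy hanging parallel to the rail beside the rack, hook in the trough, lid open, and the gripper clear of it.

```bash
python3 -c "
from station import manip;print(manip.sign_off())"
```

```text
the job is handed in; nothing more can be done
None
```

I handed the job in at about 22 s: the caddy hangs seated on the rail beside the chisel rack, the lid is held open by its struts, and the gripper is clear. No verdict came back from the judging.

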